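Mount the camera on the table stand's slide clamp

TASK

I want to photograph the silver bowl. Slide the camera's dovetail plate into the clamp on the low table stand from the clamp's open end, lens towards the back of the desk, all the way up against the red end stop; then swing the red-tabbed lever right over to lock it, and leave the camera clamped there. Do not tip the camera, and do not disturb the bowl or the notebook.

Things in the scene. Friction and masses are not known exactly. Their poses are not given: they have to be found in the camera images.
- camera: Loose black compact camera with silver top, 0.36 kg, standing on the silver dovetail plate screwed under it. Origin: centre of the plate's underside. +x: where the lens looks; y: along body and plate (the +y end goes in first); z up. Body: x -17 to +17 mm, y -61 to +61, z 16 to 82 (dials to 87). Lens barrel on the front: radius 30, axis at y +15, z 47, reaching x +57.
- camera_grip (a point): Middle of the camera's hand-grip end, at camera x +5, y -44, z +55 mm: grasp here from above, fingers closing along the camera's x on the flat back (x -17) and the flat front of the rubber hand grip (x +27.5 mm; y -61 to -27, z 17 to 72).
- camera_plate (a point): Centre of the dovetail plate's +y (leading) end on its underside, at camera y +30 mm. Plate: 60 mm long (camera y -30 to +30), underside z 0, 46 mm wide at its sharp edges (z 3 mm); 45-degree flanks narrow it to 30 mm at z 11; above that a straight neck 30 mm wide up to the body.
- camera_lens (a point): Centre of the front of the lens, at camera x +57, y +15, z +47 mm.
- stand: Heavy low table stand, fixed: round grey foot (radius 60 mm), short column, steel clamp on top. Origin: centre of the foot's underside; z up. The clamp's straight track runs along its y with the floor at z 50 mm, open at the -y end; the +y end is shut by a red stop block (face at y +30 mm, z 50 to 64). Jaws y -38 to +38 mm, dark fixed one at +x, silver moving one at -x.
- track_seat (a point): On the track floor where the camera's origin sits when the plate is against the stop: stand x 0, y 0, z 50 mm; axes as the stand's. The jaws have 45-degree undercut lips up to z 64 mm. Lever open: the track has the plate's section with 3 mm play on each side and 3 mm of lift; its upper slot is 36 mm wide, so the plate cannot go in from above.
- track_mouth (a point): Middle of the track floor at the jaws' open end: stand x 0, y -38, z 50 mm. From here to y -54 mm the cheeks and lips flare out, and the floor has a sloping lead-in tongue to y -60 mm, 4.5 mm lower at its end.
- lever (a joint): Clamp lever, rad: 0 open, 1.2 fully locked (hard end). Swings level on the stand's -x side and carries its tab from the -y side round to the +y side. Moves the silver jaw in by 5.25 mm per rad, pushing the plate up to 3 mm towards stand +x; clamps it from about 1.15 rad. Stays where it is left; pushing the tab takes 1 to 2 N, a few N more at the end.
- lever_pivot (a point): On the lever's vertical axis: stand x -22, y 0, z 50 mm.
- lever_tab (a point): On the axis of the red upright round tab at the lever's end, 70 mm from the lever's axis, at stand z 66 mm. The tab is 17 mm across and stands from z 48 to 84 mm. At lever angle q it lies at stand x = -22 - 70 cos(q - 0.4), y = 70 sin(q - 0.4) mm.
- silver_bowl: Loose hammered bowl of pale mottled silver, to be photographed, 207 mm across, 72 mm high, at the back of the worktop. Origin: centre of its underside. Around: the desk's side panel at the left end of the worktop and the deck over its back edge rise to about z 310 mm.
- notebook: Loose red pocket notebook, 141 x 91 x 16 mm, on the right of the desk. Origin: centre of its underside.

How it is judged:
By the outcome, as a careful person would: the job done as asked, in the order asked, and still so for the second after the job is handed in, with the robot touching nothing.
It also fails if it takes over 61 s, if anything falls off the work surface, if the arm or the gripper's body presses on something with over 40 N, if the wrist force passes 120 N, or if a joint passes its speed limit or range.

ROBOT

A 7-joint arm with a two-finger parallel gripper is mounted at the origin on a cart in front of the work surface, level with it; the furniture and walls round the work are solid. World frame = base frame: x ahead of the robot, y to its left, z up, the work surface at z = 0. Lengths are in m, angles in rad, forces in N, time in s.
With the tool pointing down it reaches from about 0.425 to 0.875 m from the base axis. Payload 4.7 kg.
Tool frame: the origin (TCP) lies on the centre line of the jaws, within the pads' length; the fingertips stand 22 mm ahead of it and the grasp point (between the pads) lies 3 mm ahead of it; z points along the fingers, y is the line along which they close (so a half turn about z gives the same grasp; the last joint's range is limited). The gripper opens to 85 mm and grips with 20 to 120 N. Pads are 22 mm wide; open, the fingers measure 114 mm over their backs; the gripper's body (76 mm by 85 mm) begins 54 mm behind the grasp point. The pads swing forward as they close: fully open they stand 13 mm farther back than shut.
Start: joints at [1.253, 0.321, -0.07, 1.45, 0.023, 1.371, -0.057], TCP at [0.212, -0.615, 0.231] pointing down, gripper open.
Joint ranges: [-2.86, 2.86], [-0.3, 2.09], [-1.38, 1.24], [0.06, 2.45], [-1.56, 4.7], [0.09, 2.05], [-2.69, 2.69]. Speed limits (rad/s): [2.57, 2.57, 3.14, 3.14, 3.14, 3.14, 3.14].

INTERFACE

Orientations are given as [roll, pitch, yaw] about the fixed x, y, z axes, in that order (R = Rz(yaw) Ry(pitch) Rx(roll)).
In Python, from plant import manip, gripper_to, inverse_kinematics, optics, order, telemetry gives the robot as it stands. Calls block until the motion is done:
- manip.move_pose(position, orientation): joint-space move of the TCP to a pose.
- manip.move_linear(position, rate=0.15, rot=None): straight line of the TCP; rot=None keeps the orientation; rate is the mean speed in m/s.
- manip.set_joints(angles): joint-space move.
- gripper_to(opening, grasp_force=None): opening from 0.0 (shut) to 1.0 (fully open); grasp_force is the grip in N (None keeps the last); returns when the fingers have stopped.
- manip.pause(seconds).
- inverse_kinematics(position, orientation): joint angles nearest the present ones, or None.
- optics.grab_frame(name): name is "scene" or "top" or "wrist"; returns (picture, depth): 420x560x3 uint8, red, green, blue; 420x560 float32, m along the optical axis (not along the pixel's ray), 0 where there is no reading.
- optics.camera_params(name): a dict with "K" (3x3 intrinsics, pixels), "distortion" ([k1, k2, p1, p2, k3] as OpenCV has them; the pictures are not rectified), "position" and "attitude" of the camera in the world; the wrist camera has in their place "hand_eye" (4x4, takes a point from camera to tool coordinates, whose origin is the TCP and whose axes are the flange's). Camera axes: x right, y up, looking along -z (the intrinsics and any distortion apply to the point x, -y, -z); pixel columns grow to the right and rows downward; lengths in m; the calibration is good to about 2 mm. A picture is of the moment at which its call begins: read the wrist's pose just before it. camera_params takes no time and is no camera call.
A pose or a line that the arm cannot do raises manip.IKError and nothing moves.
- order.close_job(): hands the job in; it is judged then, once.
Readings, each from a call of its own:
- telemetry.current_time_s(): time.
- telemetry.current_joint_positions(): joint angles.
- telemetry.current_joint_vel(): joint speeds.
- telemetry.current_tau(): joint torques, N m.
- telemetry.current_ee_pos(): TCP position.
- telemetry.current_eef_rot(): TCP orientation.
- telemetry.current_ft_force(): force on the tool from outside, world axes, zero at the start.
- telemetry.current_wrist_torque(): the same for the moment, N m.
- telemetry.current_gripper_width(): opening from 0.0 (shut) to 1.0 (fully open).
- telemetry.current_finger_force(): force on a finger pad.
Only numpy, scipy, OpenCV 4.12 (cv2) and the standard library are available. Lean on these libraries where they do the work, as an engineer would, in place of code of your own. Each camera call takes 0.05 s, during which the arm holds its last target. There are 200 camera calls.

## Working session

There is one attempt and no reset: what is moved stays moved. The work goes in short steps, each a Python script; the robot and the scene stay as the last script left them, time stands still between calls to the robot, and variables do not carry over. Pictures are saved under pics/ and viewed, at most 10 in all, crops included, and the job is handed in when it is done.

```bash
ls; mkdir -p pics; python3 - <<'E'
from plant import optics,telemetry
import cv2,numpy as np
for n in ("scene","top"):
    p,d=optics.grab_frame(n); cv2.imwrite(f"pics/{n}0.png",p[:,:,::-1]); np.savez(f"{n}0.npz",p=p,d=d)
    print(n,optics.camera_params(n),(d>0).mean())
print(optics.camera_params("wrist"),telemetry.current_ee_pos(),telemetry.current_eef_rot(),telemetry.current_time_s())
E
```

```text
pics
scene {'K': array([[380.73953932,   0.        , 281.51614526],
       [  0.        , 380.73953932, 209.12769431],
       [  0.        ,   0.        ,   1.        ]]), 'distortion': array([-0.04878397,  0.        ,  0.        ,  0.        ,  0.        ]), 'position': array([0.10071849, 0.18996864, 0.61321204]), 'attitude': array([ 8.66426121e-01, -1.55243359e-03, -2.14960404e+00])} 0.9960374149659864
top {'K': array([[393.28268894,   0.        , 282.51861038],
       [  0.        , 393.28268894, 209.45800539],
       [  0.        ,   0.        ,   1.        ]]), 'distortion': array([-0.11241539,  0.        ,  0.        ,  0.        ,  0.        ]), 'position': array([ 0.48021395, -0.16146348,  1.10311173]), 'attitude': array([ 0.17334007, -0.01284336, -1.54634703])} 0.9961819727891157
{'K': array([[308.28955519,   0.        , 277.24318759],
       [  0.        , 308.28955519, 205.66936257],
       [  0.        ,   0.        ,   1.        ]]), 'distortion': array([-0.00635801,  0.        ,  0.        ,  0.        ,  0.        ]), 'hand_eye': array([[ 4.72030975e-04,  9.59986538e-01,  2.80045754e-01,
         6.96872551e-02],
       [ 9.99999854e-01, -5.27317461e-04,  1.22075617e-04,
         8.92734888e-04],
       [ 2.64863965e-04,  2.80045656e-01, -9.59986646e-01,
        -1.43967425e-01],
       [ 0.00000000e+00,  0.00000000e+00,  0.00000000e+00,
         1.00000000e+00]])} [ 0.2115318  -0.6141082   0.22951912] [-3.13985036e+00  7.25952106e-05  3.31799642e-01] 0.1
```

View pics/top0.png

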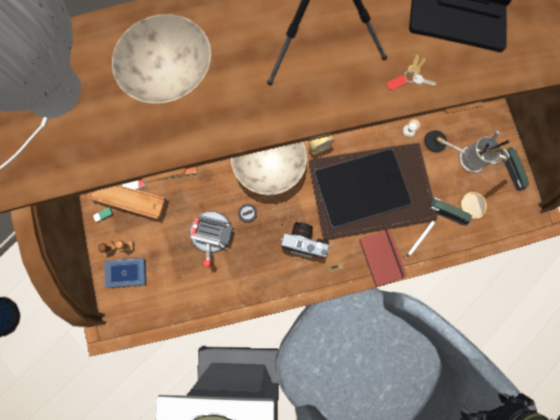

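View pics/scene0.png

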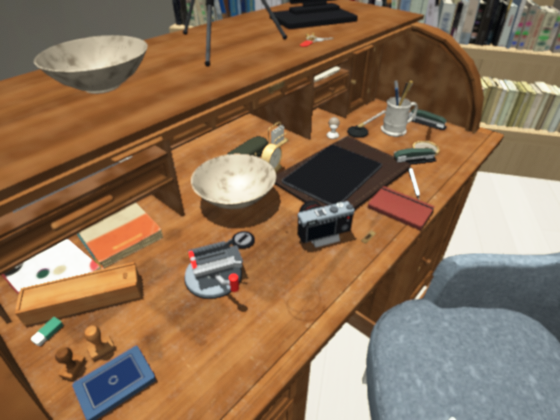

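```bash
cat > h.py <<'E'
import numpy as np,cv2
from scipy.spatial.transform import Rotation as R
from plant import manip,gripper_to,inverse_kinematics,optics,order,telemetry as T
def pose(n):
    c=optics.camera_params(n)
    if n=="wrist":
        p=np.array(T.current_ee_pos());A=R.from_euler('xyz',T.current_eef_rot()).as_matrix();H=c["hand_eye"]
        return c,A@H[:3,:3],p+A@H[:3,3]
    return c,R.from_euler('xyz',c["attitude"]).as_matrix(),np.array(c["position"])
def rays(n,uv,ps=None):
    c,A,o=ps or pose(n)
    q=cv2.undistortPoints(np.asarray(uv,float).reshape(-1,1,2),c["K"],c["distortion"]).reshape(-1,2)
    return o,np.c_[q[:,0],-q[:,1],-np.ones(len(q))]@A.T
def onplane(n,uv,z,ps=None):
    o,d=rays(n,uv,ps); return o+d*((z-o[2])/d[:,2])[:,None]
def cloud(n,d,ps=None):
    h,w=d.shape;u,v=np.meshgrid(np.arange(w),np.arange(h))
    o,r=rays(n,np.c_[u.ravel(),v.ravel()],ps)
    return (o+r*d.reshape(-1,1)).reshape(h,w,3)
E
python3 - <<'E'
from h import *
ims=[]
for n,cr in (("top",(180,200,340,290)),("scene",(170,180,370,300))):
    f=np.load(n+"0.npz");p,d=f["p"],f["d"];P=cloud(n,d)
    # table check
    print(n,"table z",[np.round(P[v,u],4) for u,v in ([(160,240),(260,270)] if n=="top" else [(160,320),(300,270)])])
    hsv=cv2.cvtColor(p,cv2.COLOR_RGB2HSV)
    red=((hsv[...,0]<6)|(hsv[...,0]>174))&(hsv[...,1]>150)&(hsv[...,2]>90)
    k,l,s,c=cv2.connectedComponentsWithStats(red.astype(np.uint8))
    for i in range(1,k):
        if s[i,4]>12: print("red",s[i],c[i].round(1),np.median(P[l==i],0).round(4),P[l==i][:,2].max().round(3))
    x0,y0,x1,y1=cr; im=cv2.resize(p[y0:y1,x0:x1],None,fx=4 if n=="top" else 3,fy=4 if n=="top" else 3,interpolation=cv2.INTER_CUBIC)
    cv2.imwrite(f"pics/{n}_c.png",im[:,:,::-1])
    # camera by height
    for name,(u0,v0,u1,v1),lo,hi in ([("cam",(270,215,345,270),.07,.095),("lens",(285,215,325,240),.03,.075),("jaws",(180,205,240,255),.056,.075),("tab",(200,245,220,275),.075,.095)] if n=="top" else [("cam",(290,190,365,255),.076,.095),("jaws",(180,235,250,300),.056,.075)]):
        Q=P[v0:v1,u0:u1].reshape(-1,3);Q=Q[(Q[:,2]>lo)&(Q[:,2]<hi)]
        if len(Q)>5:
            r=cv2.minAreaRect((Q[:,:2]*1000).astype(np.float32)); print(name,len(Q),r,Q.mean(0).round(4),np.median(Q[:,2]).round(4))
E
```

```text
top table z [array([0.5763, 0.1726, 0.0038]), array([ 0.5013, -0.1124, -0.0024])]
red [387  76  20  14 164] [396.3  82.6] [ 0.9108 -0.4131  0.3149] 0.319
red [203 260   9   7  39] [207.1 263.3] [0.5134 0.0207 0.0824] 0.088
cam 827 ((587.1257934570312, -232.84457397460938), (124.57283020019531, 76.35481262207031), 78.35199737548828) [ 0.5753 -0.2301  0.0808] 0.082
lens 249 ((605.2319946289062, -236.24276733398438), (82.45782470703125, 38.27001190185547), 76.63862609863281) [ 0.6082 -0.2246  0.0679] 0.0699
jaws 373 ((602.23046875, 22.54501724243164), (92.3991928100586, 69.32196807861328), 77.02957153320312) [0.6034 0.0305 0.062 ] 0.0619
tab 31 ((512.8485717773438, 21.859577178955078), (15.140433311462402, 12.687074661254883), 48.31324005126953) [0.5129 0.0221 0.0837] 0.0845
scene table z [array([ 0.562 ,  0.1588, -0.0018]), array([ 0.5208, -0.1322, -0.0037])]
red [301  41  11   6  45] [305.8  43.3] [ 0.9071 -0.4135  0.3135] 0.315
red [386 196  19  11  91] [393.8 201.3] [ 0.5631 -0.4492  0.0126] 0.613
red [406 200   8   6  13] [408.6 202.8] [ 0.5378 -0.4786  0.0127] 0.015
red [419 209   8   5  18] [423.  211.3] [ 0.4968 -0.4834  0.013 ] 0.015
red [188 251   7   7  28] [190.6 253.6] [0.6286 0.0589 0.0633] 0.065
red [ 92 261   5   7  18] [ 93.7 264.1] [0.7392 0.2303 0.0292] 0.031
red [190 261   7   7  31] [193.4 263.5] [0.6015 0.0645 0.0629] 0.065
red [229 274  10  18 144] [233.8 282.1] [0.5096 0.0236 0.0734] 0.613
cam 612 ((565.4229125976562, -229.2635498046875), (120.92820739746094, 38.494956970214844), 76.06918334960938) [ 0.5652 -0.2269  0.0802] 0.0799
jaws 560 ((573.564697265625, 29.589630126953125), (88.74496459960938, 129.70516967773438), 77.51557922363281) [0.5888 0.0328 0.0602] 0.0594
```

View pics/top_c.png

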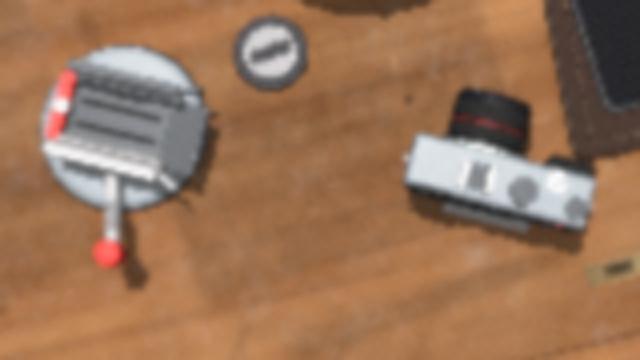

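```bash
python3 - <<'E'
from h import *
f=np.load("top0.npz");P=cloud("top",f["d"]);Q=P.reshape(-1,3)
for y in (.15,.1,.05,0,-.05,-.1,-.2,-.3):
    S=Q[(abs(Q[:,1]-y)<.015)&(Q[:,2]>.25)&(Q[:,0]>.45)]; print(y,S[:,0].min().round(3) if len(S) else None,end="; ")
yaw=np.deg2rad(77)
for p in ([.56,-.26,.2],[.58,-.05,.22],[.56,-.27,.06]):
    for yw in (yaw,yaw-np.pi,-.23,-.23+np.pi): q=inverse_kinematics(p,[np.pi,0,yw]); print(p,round(yw,2),None if q is None else np.round(q,2))
def snap(n,p,yw):
    manip.move_pose(p,[np.pi,0,yw]); ps=pose("wrist"); im,d=optics.grab_frame("wrist")
    cv2.imwrite(f"pics/{n}.png",im[:,:,::-1]); np.savez(n+".npz",p=im,d=d,A=ps[1],o=ps[2]); print(n,ps[2],T.current_time_s(),T.current_ee_pos())
snap("w_cam",[.55,-.29,.20],yaw)
snap("w_st",[.575,-.03,.22],yaw)
E
```

```text
0.15 0.673; 0.1 0.682; 0.05 0.696; 0 0.716; -0.05 0.728; -0.1 0.743; -0.2 0.77; -0.3 0.795; [0.56, -0.26, 0.2] 1.34 [ 0.81  0.31 -0.51  1.56  0.16  1.31  0.05]
[0.56, -0.26, 0.2] -1.8 [-0.43  0.42  1.07  1.61 -0.38  1.34 -2.68]
[0.56, -0.26, 0.2] -0.23 [ 0.68  0.29 -0.35  1.57  0.1   1.3  -1.48]
[0.56, -0.26, 0.2] 2.91 [ 0.89  0.33 -0.62  1.56  0.19  1.32  1.59]
[0.58, -0.05, 0.22] 1.34 [ 0.66  0.25 -0.73  1.62  0.17  1.33 -0.32]
[0.58, -0.05, 0.22] -1.8 [ 0.98  0.4  -1.18  1.61  0.37  1.38  2.67]
[0.58, -0.05, 0.22] -0.23 [ 0.61  0.24 -0.67  1.62  0.15  1.33 -1.88]
[0.58, -0.05, 0.22] 2.91 [ 0.72  0.27 -0.8   1.62  0.2   1.34  1.23]
[0.56, -0.27, 0.06] 1.34 [ 0.82  0.45 -0.52  1.69  0.25  1.07  0.  ]
[0.56, -0.27, 0.06] -1.8 [-0.39  0.63  1.07  1.74 -0.6   1.14 -2.51]
[0.56, -0.27, 0.06] -0.23 [ 0.66  0.41 -0.31  1.7   0.14  1.05 -1.5 ]
[0.56, -0.27, 0.06] 2.91 [ 0.88  0.46 -0.59  1.69  0.29  1.07  1.54]
w_cam [ 0.56430067 -0.22455284  0.34383816] 1.8667 [ 0.54890168 -0.29238103  0.19989865]
w_st [0.59036931 0.03541266 0.36361795] 2.9417 [ 0.57504858 -0.03300323  0.21964341]
```

View pics/w_cam.png

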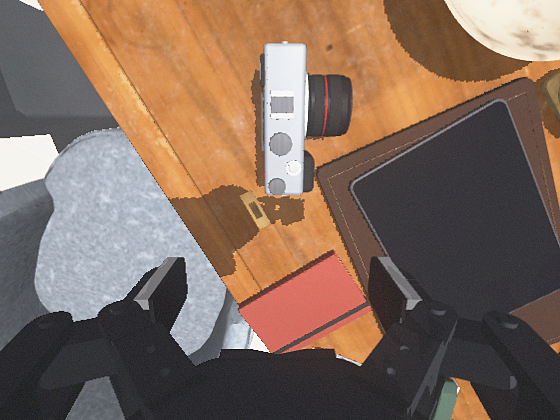

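View pics/w_st.png

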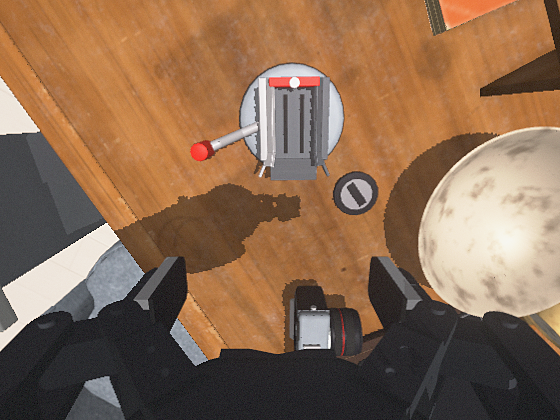

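```bash
python3 - <<'E'
from h import *
c=optics.camera_params("wrist")
def ld(n): f=np.load(n+".npz"); return f["p"],f["d"],(c,f["A"],f["o"])
p,d,ps=ld("w_cam"); hsv=cv2.cvtColor(p,cv2.COLOR_RGB2HSV)
m=((hsv[...,1]<60)&(hsv[...,2]>110)).astype(np.uint8); m[:38]=0;m[205:]=0;m[:,:255]=0;m[:,325:]=0
m=cv2.morphologyEx(m,cv2.MORPH_OPEN,np.ones((5,5)))
ct=max(cv2.findContours(m,0,1)[0],key=cv2.contourArea)[:,0]
print("cam px",ct.min(0),ct.max(0)); W=onplane("wrist",ct,.082,ps)[:,:2]*1000
print("cam rect",cv2.minAreaRect(W.astype(np.float32)))
P=cloud("wrist",d,ps); print("depth top",np.median(P[60:180,270:300,2]), "table",np.median(P[60:180,200:240,2]))
p,d,ps=ld("w_st"); hsv=cv2.cvtColor(p,cv2.COLOR_RGB2HSV)
red=(((hsv[...,0]<6)|(hsv[...,0]>174))&(hsv[...,1]>150)&(hsv[...,2]>110)).astype(np.uint8);red[200:]=0;red[:50]=0
k,l,s,ce=cv2.connectedComponentsWithStats(red)
for i in range(1,k):
    if s[i,4]>15:
        ct=np.argwhere(l==i)[:,::-1].astype(float)
        for z in (.064,.084):
            r=cv2.minAreaRect((onplane("wrist",ct,z,ps)[:,:2]*1000).astype(np.float32)); print("red",s[i],ce[i].round(1),z,np.round(r[0],1),np.round(r[1],1),round(r[2],1))
P=cloud("wrist",d,ps);print("depth z foot,jawL,jawR,floor,stop",[np.round(np.median(P[v-1:v+2,u-1:u+2].reshape(-1,3),0),4) for u,v in ((247,110),(268,120),(322,120),(294,140),(305,82))])
x0,y0,x1,y1=185,55,355,195
cv2.imwrite("pics/w_st_c.png",cv2.resize(p[y0:y1,x0:x1],None,fx=4.25,fy=4.25,interpolation=cv2.INTER_CUBIC)[:,:,::-1])
E
```

```text
cam px [262  42] [308 195]
cam rect ((568.5823974609375, -232.02197265625), (121.15342712402344, 36.595035552978516), 74.8700942993164)
depth top 0.08298495895541591 table 0.0005657619255098889
red [297  77  23  10 171] [308.8  81.5] 0.064 [624.  58.] [ 7.6 20.1] 76.9
red [297  77  23  10 171] [308.8  81.5] 0.084 [621.8  56.5] [ 7.1 18.8] 76.9
red [269  78  22   9 181] [278.9  81.9] 0.064 [598.8  63.5] [ 6.8 19. ] 76.8
red [269  78  22   9 181] [278.9  81.9] 0.084 [598.2  61.6] [ 6.3 17.8] 76.8
red [190 141  25  20 345] [201.4 150.5] 0.064 [511.4  20.5] [21.9 16.8] 8.7
red [190 141  25  20 345] [201.4 150.5] 0.084 [516.7  21.5] [20.4 15.7] 8.7
depth z foot,jawL,jawR,floor,stop [array([0.5596, 0.0485, 0.0143]), array([0.5809, 0.0335, 0.0612]), array([0.6308, 0.0218, 0.059 ]), array([0.6011, 0.0088, 0.0509]), array([0.6214, 0.0583, 0.064 ])]
```

View pics/w_st_c.png

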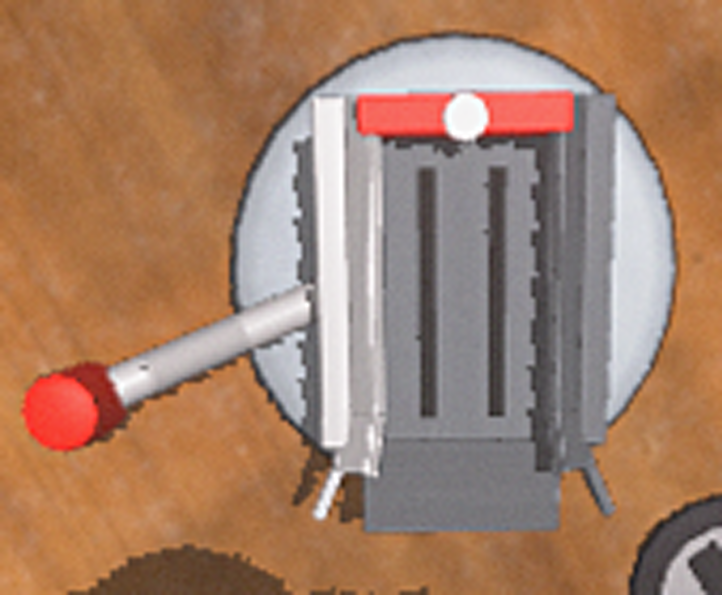

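```bash
python3 - <<'E'
from h import *
c=optics.camera_params("wrist")
def ld(n): f=np.load(n+".npz"); return f["p"],f["d"],(c,f["A"],f["o"])
p,d,ps=ld("w_cam"); hsv=cv2.cvtColor(p,cv2.COLOR_RGB2HSV); P=cloud("wrist",d,ps)
m=((hsv[...,1]<60)&(hsv[...,2]>110)); L=[];Rr=[]
for v in range(55,135,4):
    u=np.flatnonzero(m[v,255:312])+255; L.append((u.min()-.5,v)); Rr.append((u.max()+.5,v))
for v in range(150,186,6):
    u=np.flatnonzero(m[v,255:330])+255; L.append((u.min()-.5,v))
for n,E in (("back",L),("front",Rr)):
    W=onplane("wrist",E,.081,ps)[:,:2]*1000; f=np.polyfit(W[:,1],W[:,0],1); r=W[:,0]-np.polyval(f,W[:,1])
    g=abs(r)<1.2; f=np.polyfit(W[g,1],W[g,0],1); print(n,[e[0] for e in E],"yaw",-np.rad2deg(np.arctan(f[0])),"x@-232",np.polyval(f,-232),g.sum())
tb=[];
for u in (270,274,278,292,296,300):
    v=np.flatnonzero(m[35:205,u])+35; tb.append((u,v.min(),v.max()))
print(tb)
p,d,ps=ld("w_st")
def o(n,pts,z):
    W=onplane("wrist",[(185+(a+.5)/4.25-.5,55+(b+.5)/4.25-.5) for a,b in pts],z,ps)[:,:2]*1000; print(n,W.round(1).tolist())
o("stop c",[(466,114)],.064);o("stop face L,R",[(362,137),(572,131)],.064);o("groove mid",[(462.,170),(462.5,415)],.05)
o("tongue end L,R",[(366,530),(558,529)],.0455);o("tongue top L,R",[(365,440),(560,438)],.05)
o("jaw -y ends outer",[(322,446),(606,442)],.064);o("jaw +y ends outer",[(314,97),(615,95)],.064);o("tab",[(60,412)],.084)
for z in (.01,.014): o("foot",[(454,262),(232,262),(677,262),(454,33)],z)
E
```

```text
back [np.float64(264.5), np.float64(263.5), np.float64(259.5), np.float64(259.5), np.float64(259.5), np.float64(259.5), np.float64(259.5), np.float64(264.5), np.float64(263.5), np.float64(263.5), np.float64(260.5), np.float64(260.5), np.float64(260.5), np.float64(260.5), np.float64(260.5), np.float64(260.5), np.float64(260.5), np.float64(261.5), np.float64(261.5), np.float64(261.5), np.float64(261.5), np.float64(263.5), np.float64(263.5), np.float64(263.5), np.float64(264.5), np.float64(263.5)] yaw -11.701541991014718 x@-232 548.9608900615435 18
front [np.float64(306.5), np.float64(305.5), np.float64(305.5), np.float64(305.5), np.float64(306.5), np.float64(307.5), np.float64(307.5), np.float64(308.5), np.float64(308.5), np.float64(308.5), np.float64(308.5), np.float64(308.5), np.float64(308.5), np.float64(307.5), np.float64(307.5), np.float64(307.5), np.float64(307.5), np.float64(307.5), np.float64(306.5), np.float64(306.5)] yaw -10.746706356680379 x@-232 587.9118466141241 20
[(270, np.int64(43), np.int64(194)), (274, np.int64(43), np.int64(194)), (278, np.int64(43), np.int64(194)), (292, np.int64(43), np.int64(194)), (296, np.int64(43), np.int64(194)), (300, np.int64(43), np.int64(193))]
stop c [[611.9, 60.9]]
stop face L,R [[589.2, 61.5], [633.3, 52.4]]
groove mid [[609.5, 50.7], [597.9, -2.9]]
tongue end L,R [[568.9, -25.6], [615.1, -36.1]]
tongue top L,R [[574.0, -3.4], [619.4, -13.5]]
jaw -y ends outer [[564.9, -0.8], [628.2, -14.6]]
jaw +y ends outer [[581.2, 71.5], [643.6, 57.4]]
tab [[514.3, 21.2]]
foot [[605.2, 31.2], [549.1, 44.3], [661.5, 18.0], [616.9, 84.5]]
foot [[605.0, 31.2], [549.6, 44.2], [660.7, 18.2], [616.6, 83.9]]
```

```bash
python3 - <<'E'
from h import *
c=optics.camera_params("wrist")
f=np.load("w_cam.npz");p,d,ps=f["p"],f["d"],(c,f["A"],f["o"]);P=cloud("wrist",d,ps)
m=((P[...,2]>.0785)&(P[...,2]<.095)).astype(np.uint8);m[:30]=0;m[215:]=0;m[:,:240]=0;m[:,340:]=0
m=cv2.morphologyEx(m,cv2.MORPH_OPEN,np.ones((5,5)))
ct=max(cv2.findContours(m,0,1)[0],key=cv2.contourArea)[:,0].astype(float)
W=onplane("wrist",ct,.082,ps)[:,:2]*1000
print(ct.min(0),ct.max(0),cv2.minAreaRect(W.astype(np.float32)))
E_=[[],[]]
for v in range(55,185,3):
    u=np.flatnonzero(m[v]);E_[0].append((u.min()-.5,v));E_[1].append((u.max()+.5,v))
for E in E_:
    W=onplane("wrist",E,.082,ps)[:,:2]*1000;q=np.polyfit(W[:,1],W[:,0],1);print(-np.rad2deg(np.arctan(q[0])),np.polyval(q,-232),np.abs(W[:,0]-np.polyval(q,W[:,1])).max())
print(onplane("wrist",[(284,42.5),(284,194.5)],.082,ps)*1000,R.from_matrix(ps[1]@c["hand_eye"][:3,:3].T).as_euler('xyz',degrees=True))
E
```

```text
[260.  43.] [306. 194.] ((566.8170166015625, -231.47189331054688), (119.54351806640625, 36.0308952331543), 76.6783218383789)
-11.672585021080339 550.7617258501605 3.6221566080934053
-13.792095448342106 585.0360689343092 4.544464963752603
[[ 581.39243706 -173.17329269   82.        ]
 [ 554.63962666 -290.44411196   82.        ]] [-1.79983764e+02  6.60678965e-02  7.67740599e+01]
```

```bash
python3 - <<'E'
from h import *
yw=np.deg2rad(77.1); o=[np.pi,0,yw]; g=np.array([.5633,-.2761,.058])
gripper_to(1.0)
manip.move_pose(g+[0,0,.11],o); manip.move_linear(g,rate=.1,rot=o)
print(T.current_ee_pos(),T.current_ft_force())
gripper_to(0.0,90); print("w",T.current_gripper_width(),T.current_finger_force(),T.current_ee_pos())
manip.move_linear(g+[0,0,.065],rate=.1,rot=o)
print(T.current_ft_force(),T.current_wrist_torque(),T.current_ee_pos(),T.current_time_s())
# pre-insertion
S=np.array([.6048,.0283]);y=np.deg2rad(-12.3);v=np.array([np.cos(y),np.sin(y)]);u=np.array([-np.sin(y),np.cos(y)])
def tcp(sx,sy,z): return np.r_[S+v*(sx+5.25)/1e3+u*(sy-44)/1e3, z+.058]
manip.move_linear(tcp(0,-110,.06),rate=.2,rot=[np.pi,0,np.deg2rad(77.7)])
manip.move_linear(tcp(0,-100,.0515),rate=.1)
print(T.current_ee_pos(),tcp(0,-100,.0515),np.rad2deg(T.current_eef_rot()),T.current_time_s(),T.current_gripper_width())
ps=pose("wrist"); im,d=optics.grab_frame("wrist"); cv2.imwrite("pics/w_pre.png",im[:,:,::-1]); np.savez("w_pre.npz",p=im,d=d,A=ps[1],o=ps[2])
E
```

```text
[ 0.56393533 -0.27634565  0.05886433] [-0.39112713  0.1931799  -0.10001433]
w 0.4974519417675972 92.66816318035126 [ 0.56379227 -0.27690055  0.05893509]
[ 0.45504475 -0.11808257 -3.61398731] [-0.13919895  0.00846771  0.05637305] [ 0.56265178 -0.27589302  0.12221562] 6.6667
[ 0.57868328 -0.11354659  0.10869164] [ 0.57925311 -0.11351297  0.1095    ] [-1.79905733e+02 -1.84486669e-02  7.76906817e+01] 7.8667 0.4988568424629848
```

View pics/w_pre.png

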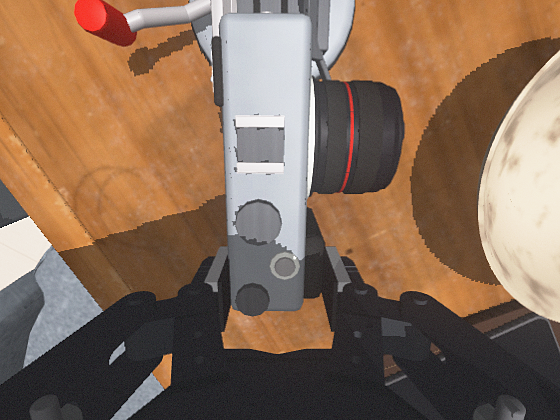

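```bash
cat > inhand.py <<'E'
from h import *
S=np.array([.6048,.0283]);y0=np.deg2rad(-12.3);v_=np.array([np.cos(y0),np.sin(y0)]);u_=np.array([-np.sin(y0),np.cos(y0)])
def tcp(sx,sy,z): return np.r_[S+v_*(sx+5.25)/1e3+u_*(sy-44)/1e3, z+.058]
def stf(W): W=np.asarray(W)[:,:2]-S; return np.c_[W@v_,W@u_]*1000
E
python3 - <<'E'
from inhand import *
c=optics.camera_params("wrist")
f=np.load("w_pre.npz");p,d,ps=f["p"],f["d"],(c,f["A"],f["o"]);P=cloud("wrist",d,ps)
r=P[25:200,235:300].reshape(-1,3); r=r[(r[:,2]>.12)&(r[:,2]<.15)]
q=stf(r);A=np.c_[q,np.ones(len(q))];
for _ in range(5):
    s,*_x=np.linalg.lstsq(A,r[:,2]*1000,rcond=None); e=abs(A@s-r[:,2]*1000);k=e<np.percentile(e,70);A=A[k];r=r[k]
print("slope deg x,y",np.rad2deg(s[:2]),"z at cam y=0 (sy -100)",s@[0,-100,1],e[k].max())
zt=(s@[0,-100,1])/1000
g=P[...,2]; m=((g>zt-.004)&(g<zt+.008)).astype(np.uint8);m[330:]=0;m[:,:200]=0;m[:,340:]=0
for rr in (30,60,80,100,115,150,180,200,230):
    uu=np.flatnonzero(m[rr]); W=stf(onplane("wrist",[(uu.min()-.5,rr),(uu.max()+.5,rr)],zt,ps)); print(rr,uu.min(),uu.max(),W.round(1).tolist())
for cc in (240,265,290):
    vv=np.flatnonzero(m[:,cc]);print(cc,vv.min(),vv.max(),stf(onplane("wrist",[(cc,vv.min()-.5),(cc,vv.max()+.5)],zt,ps)).round(1).tolist())
E
```

```text
slope deg x,y [-1.55909854 -0.7140019 ] z at cam y=0 (sy -100) 132.6239332374588 0.1881567025965296
30 220 311 [[-16.1, -45.8], [16.0, -45.8]]
60 212 310 [[-19.5, -55.4], [15.9, -55.4]]
80 213 310 [[-19.5, -62.1], [16.1, -62.1]]
100 214 309 [[-19.5, -69.0], [15.9, -69.0]]
115 223 308 [[-16.4, -74.3], [15.7, -74.3]]
150 224 307 [[-16.7, -87.2], [15.7, -87.2]]
180 225 307 [[-16.8, -99.0], [16.0, -99.0]]
200 227 306 [[-16.4, -107.2], [15.9, -107.2]]
230 227 305 [[-17.0, -120.1], [15.8, -120.1]]
240 13 310 [[-8.8, -40.4], [-12.7, -158.8]]
265 13 310 [[-0.2, -40.4], [-1.4, -158.8]]
290 14 310 [[8.4, -40.7], [9.8, -158.7]]
```

```bash
python3 - <<'E'
from inhand import *
o=[np.pi,0,np.deg2rad(77.7)]
f0=np.array(T.current_ft_force())
for sy in list(range(-96,-8,8))+[-8,-4,-2,0,1.5,3,4.5]:
    manip.move_linear(tcp(.4,sy,.0524),rate=.06,rot=o)
    df=np.array(T.current_ft_force())-f0; e=np.array(T.current_ee_pos()); st=stf([e])[0]-[5.25,-44]
    fs=[df[:2]@v_,df[:2]@u_,df[2]]; print(sy,"F(st)",np.round(fs,1),"cam st",st.round(2),"z",round((e[2]-.058)*1000,2),"M",np.round(T.current_wrist_torque(),2))
    if abs(fs[0])>8 or abs(fs[2])>8 or fs[1]<-(8 if sy<-8 else 6): break
print(T.current_time_s(),np.rad2deg(T.current_eef_rot()),T.current_gripper_width())
E
```

```text
-96 F(st) [-0.7 -0.5 -0.3] cam st [  0.68 -95.7 ] z 52.76 M [-0.17  0.06 -0.04]
-88 F(st) [-0.1 -0.3 -1.5] cam st [  0.34 -86.99] z 52.49 M [-0.18  0.08 -0.  ]
-80 F(st) [ 0.1 -0.9 -1.1] cam st [  0.34 -79.08] z 52.46 M [-0.14  0.05  0.02]
-72 F(st) [ 0.4 -0.6 -0.7] cam st [  0.35 -71.16] z 52.45 M [-0.17  0.01  0.02]
-64 F(st) [-0.1 -0.3 -1.2] cam st [  0.33 -63.14] z 52.45 M [-0.16  0.05 -0.02]
-56 F(st) [-0.1 -0.2 -0.5] cam st [  0.35 -55.11] z 52.48 M [-0.18  0.03 -0.02]
-48 F(st) [-0.7  0.2 -0.7] cam st [  0.34 -47.12] z 52.47 M [-0.13  0.03  0.02]
-40 F(st) [ 0.1 -0.4 -0.9] cam st [  0.3 -39.1] z 52.46 M [-0.14  0.04 -0.  ]
-32 F(st) [ 0.2 -0.2 -0.9] cam st [  0.3  -31.13] z 52.44 M [-0.1   0.04  0.02]
-24 F(st) [-0.1 -1.5 -1.4] cam st [  0.29 -23.12] z 52.43 M [-0.12  0.05  0.03]
-16 F(st) [ 1.  -0.8  0.4] cam st [  0.29 -15.12] z 52.46 M [-0.14  0.04 -0.08]
-8 F(st) [-0.  -0.4 -0.5] cam st [ 0.27 -7.12] z 52.44 M [-0.1   0.01 -0.01]
-4 F(st) [ 0.5  0.1 -1.4] cam st [ 0.36 -3.63] z 52.42 M [-0.13 -0.01  0.05]
-2 F(st) [ 0.  -0.6  0.1] cam st [ 0.37 -1.87] z 52.4 M [-0.17  0.09 -0.02]
0 F(st) [ 0.2 -2.  -1.8] cam st [ 0.49 -0.2 ] z 52.4 M [-0.36 -0.03 -0.  ]
1.5 F(st) [-0.9 -5.1  2. ] cam st [0.58 0.06] z 52.55 M [-1.08  0.42  0.13]
3 F(st) [-0.7 -6.6  3.5] cam st [0.64 0.25] z 52.7 M [-1.6   0.71  0.21]
12.5333 [-179.9880925     0.21239428   77.62045726] 0.49457390639945525
```

```bash
python3 - <<'E'
from inhand import *
o=[np.pi,0,np.deg2rad(77.7)]
def st(): 
    e=np.array(T.current_ee_pos()); return np.r_[stf([e])[0]-[5.25,-44],(e[2]-.058)*1000].round(2)
def F(): f=np.array(T.current_ft_force()); return np.round([f[:2]@v_,f[:2]@u_,f[2]],1)
for z in (.0515,.0508,.0502,.0496,.049,.0484):
    manip.move_linear(tcp(.4,.8,z),rate=.03,rot=o); print(z,F(),st())
    if F()[2]>0: break
zc=z
for sy in (1.5,2.5):
    manip.move_linear(tcp(.4,sy,zc),rate=.03,rot=o); print(sy,F(),st())
gripper_to(0.75); print("rel",F(),st(),T.current_gripper_width())
e=np.array(T.current_ee_pos()); 
manip.move_linear(e+[0,0,.10],rate=.15,rot=o)
manip.move_linear(np.r_[S-u_*.13,.24],rate=.2,rot=o)
ps=pose("wrist"); im,d=optics.grab_frame("wrist"); cv2.imwrite("pics/w_in.png",im[:,:,::-1]); np.savez("w_in.npz",p=im,d=d,A=ps[1],o=ps[2]); print(T.current_time_s())
E
```

```text
0.0515 [-0.5 -5.5 -0.8] [ 6.100e-01 -5.000e-02  5.164e+01]
0.0508 [-1.2 -4.9  0.9] [ 0.67 -0.16 51.38]
1.5 [-1.8 -7.2  3. ] [ 0.68 -0.08 51.46]
2.5 [-2.  -8.6  3.5] [7.100e-01 1.000e-02 5.155e+01]
rel [-0.1  0.7 -0.2] [ 0.53  4.18 51.15] 0.7516913369134554
15.3667
```

View pics/w_in.png

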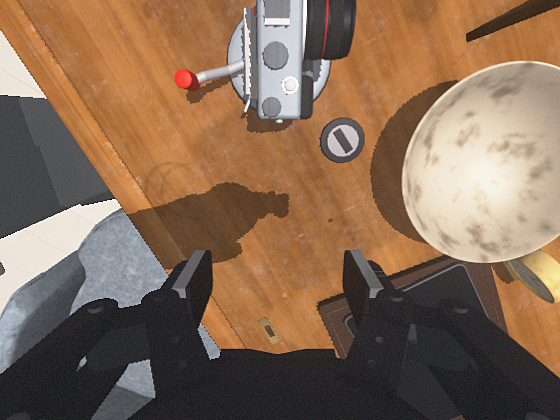

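```bash
python3 - <<'E'
from inhand import *
c=optics.camera_params("wrist");f=np.load("w_in.npz");ps=(c,f["A"],f["o"])
m=cv2.cvtColor(f["p"],cv2.COLOR_RGB2HSV);m=(m[...,1]<60)&(m[...,2]>100)
e=[(u,np.flatnonzero(m[60:128,u]).max()+60.5) for u in (264,272,290,296)]; print("end",e,stf(onplane("wrist",e,.132,ps)).round(1).tolist())
def F(): f=np.array(T.current_ft_force()); return np.round([f[:2]@v_,f[:2]@u_,f[2]],1)
def P(sx,sy,z): return np.r_[S+v_*sx/1e3+u_*sy/1e3,z]
o=[np.pi,0,np.deg2rad(77.7)]
gripper_to(0.0,30); manip.move_linear(P(0,-95,.15),rate=.2,rot=o); manip.move_linear(P(0,-95,.099),rate=.1,rot=o)
b=F()
for sy in [-90,-86,-83]+list(np.arange(-81,-64,1.)):
    manip.move_linear(P(0,sy,.099),rate=.05,rot=o); d=F()-b
    if sy>-79: print(sy,d,stf([T.current_ee_pos()])[0].round(2))
    if d[1]<-3.5: break
manip.move_linear(P(0,-100,.099),rate=.1,rot=o); manip.move_linear(P(0,-100,.2),rate=.2,rot=o)
print(T.current_time_s())
E
```

```text
end [(264, np.float64(118.5)), (272, np.float64(118.5)), (290, np.float64(118.5)), (296, np.float64(119.5))] [[-11.8, -61.0], [-5.6, -61.0], [8.6, -61.0], [13.3, -61.8]]
-78.0 [-0.6  0.3 -0.5] [-2.000e-02 -7.789e+01]
-77.0 [-0.1  0.4  0.6] [-2.000e-02 -7.687e+01]
-76.0 [0.1 0.7 0.5] [-1.000e-02 -7.588e+01]
-75.0 [ 0.9  0.8 -0.2] [-2.000e-02 -7.489e+01]
-74.0 [ 1.3 -0.2 -0.9] [-2.00e-02 -7.39e+01]
-73.0 [-0.5  0.3  0.3] [-2.00e-02 -7.29e+01]
-72.0 [-0.6  0.1 -0.1] [  0.   -71.86]
-71.0 [0.7 0.  0.3] [ 1.000e-02 -7.112e+01]
-70.0 [-0.7 -3.2  1.6] [ 6.000e-02 -7.106e+01]
-69.0 [ 0.5 -4.2  1.7] [  0.42 -70.76]
22.4
```

```bash
python3 - <<'E'
from inhand import *
def F(): f=np.array(T.current_ft_force()); return np.round([f[:2]@v_,f[:2]@u_,f[2]],1)
def P(sx,sy,z): return np.r_[S+v_*sx/1e3+u_*sy/1e3,z]
o=[np.pi,0,np.deg2rad(167.7)]
def tab(q): return -22-70*np.cos(q-.4), 70*np.sin(q-.4)
manip.move_pose(P(-95,-80,.2),o); manip.move_linear(P(-88,-65,.091),rate=.15,rot=o); b=F()
print(T.current_time_s(),T.current_ee_pos())
for q in np.arange(-.1,1.45,.07):
    x,y=tab(min(q,1.2)); y+=max(0,q-1.2)*70
    manip.move_linear(P(x,y-23,.091),rate=.08,rot=o); d=F()-b
    print(round(q,2),d,stf([T.current_ee_pos()])[0].round(1),round(y-23,1))
    if np.hypot(d[0],d[1])>15: break
ps=pose("wrist"); im,dd=optics.grab_frame("wrist"); cv2.imwrite("pics/w_lv.png",im[:,:,::-1]); print(T.current_time_s())
E
```

```text
24.7 [ 0.50568526 -0.01647086  0.09176417]
-0.1 [ 0.4  0.8 -0.5] [-82.7 -56. ] -56.6
-0.03 [-0.8 -0.5  0. ] [-85.9 -52. ] -52.2
0.04 [ 0.3  0.6 -0.7] [-87.7 -47.3] -47.7
0.11 [-0.2 -0.9 -0.6] [-89.2 -42.6] -43.0
0.18 [ 0.   0.2 -0.2] [-90.4 -37.8] -38.3
0.25 [0.  0.3 0.1] [-91.3 -33. ] -33.5
0.32 [-0.4  0.4  0.2] [-91.9 -28.1] -28.6
0.39 [-0.3  0.2 -0.3] [-92.  -23.2] -23.7
0.46 [ 0.5  1.3 -0.7] [-91.9 -18.3] -18.8
0.53 [-0.1  0.2 -0.1] [-91.4 -13.5] -13.9
0.6 [1.1 0.4 0.5] [-90.6  -8.6] -9.1
0.67 [ 0.6 -1.6  0.1] [-89.4  -3.9] -4.3
0.74 [ 0.4 -0.1 -0.6] [-88.    0.8] 0.3
0.81 [ 0.3 -0.6 -0.1] [-86.1   5.3] 4.9
0.88 [ 0.9 -0.6 -0.6] [-84.    9.7] 9.3
0.95 [ 0.2 -0.2 -0.5] [-81.6  14. ] 13.6
1.02 [ 0.4 -0.4 -0.4] [-78.9  18.1] 17.7
1.09 [ 0.2  0.1 -0.7] [-75.8  21.9] 21.6
1.16 [ 1.3  0.4 -0.7] [-72.6  25.6] 25.2
1.23 [-0.5  0.  -1.4] [-70.8  29.8] 29.3
1.3 [ 0.  -0.6 -1.1] [-70.9  34.7] 34.2
1.37 [ 0.6 -0.1 -0.2] [-70.8  39.6] 39.1
1.44 [ 0.3 -0.6 -0.2] [-70.8  44.5] 44.0
30.5167
```

View pics/w_lv.png

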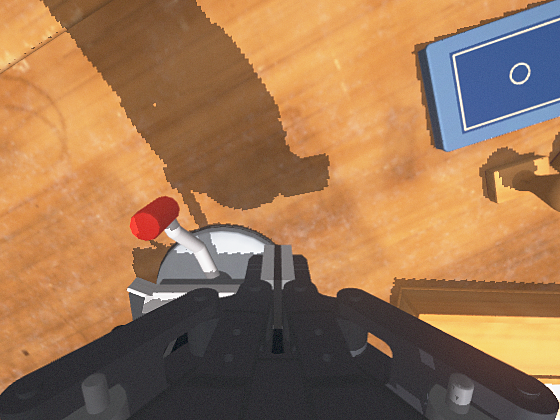

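```bash
python3 - <<'E'
from inhand import *
im=cv2.imread("pics/w_lv.png")[:,:,::-1].copy();h=cv2.cvtColor(im,cv2.COLOR_RGB2HSV)
ps=pose("wrist"); im2,d=optics.grab_frame("wrist"); P=cloud("wrist",d,ps)
m=((h[...,0]<6)|(h[...,0]>174))&(h[...,1]>180)&(h[...,2]>100);m[260:]=0
q=P[m]; print("tab z max",np.percentile(q[:,2],[5,50,95]).round(3)); t=q[q[:,2]>np.percentile(q[:,2],95)-.004]
print("top c",stf([t.mean(0)]),t.mean(0),len(t))
print("px bright",stf(onplane("wrist",[(143,226)],.084,ps)))
for uv in ((262,262),(285,250),(300,270),(278,300)): print(uv,P[uv[1],uv[0]].round(3),stf([P[uv[1],uv[0]]]).round(0))
print(np.rad2deg(T.current_eef_rot()),T.current_gripper_width())
E
```

```text
tab z max [0.057 0.083 0.085]
top c [[-88.3824425  -25.22380915]] [0.51307289 0.02248333 0.0846307 ] 751
px bright [[-87.51344621 -27.07313125]]
(262, 262) [0.536 0.08  0.107] [[-78.  36.]]
(285, 250) [0.534 0.091 0.103] [[-83.  46.]]
(300, 270) [0.538 0.097 0.116] [[-79.  53.]]
(278, 300) [0.542 0.086 0.13 ] [[-74.  43.]]
[-1.79999034e+02 -9.03694587e-04  1.67708994e+02] 0.0013811843413801708
```

```bash
python3 - <<'E'
from inhand import *
ps=pose("wrist"); im2,d=optics.grab_frame("wrist"); P=cloud("wrist",d,ps)
e=T.current_ee_pos();print(e,ps[2])
for u in (262,270,285,293):
    print(u,[(v,*(P[v,u,2:].round(3)),*stf([P[v,u]])[0].round(0),im2[v,u].mean().round()) for v in range(236,262,4)])
E
```

```text
[0.5449949  0.08628465 0.09095297] [0.47481072 0.10027548 0.23495493]
262 [(236, np.float64(0.004), np.float64(-50.0), np.float64(30.0), np.float64(88.0)), (240, np.float64(0.008), np.float64(-48.0), np.float64(31.0), np.float64(112.0)), (244, np.float64(0.011), np.float64(-46.0), np.float64(31.0), np.float64(224.0)), (248, np.float64(0.013), np.float64(-43.0), np.float64(31.0), np.float64(240.0)), (252, np.float64(0.014), np.float64(-41.0), np.float64(31.0), np.float64(155.0)), (256, np.float64(0.101), np.float64(-79.0), np.float64(35.0), np.float64(71.0)), (260, np.float64(0.106), np.float64(-79.0), np.float64(36.0), np.float64(93.0))]
270 [(236, np.float64(0.002), np.float64(-49.0), np.float64(37.0), np.float64(128.0)), (240, np.float64(0.004), np.float64(-46.0), np.float64(37.0), np.float64(72.0)), (244, np.float64(0.006), np.float64(-44.0), np.float64(37.0), np.float64(110.0)), (248, np.float64(0.1), np.float64(-82.0), np.float64(39.0), np.float64(125.0)), (252, np.float64(0.104), np.float64(-82.0), np.float64(39.0), np.float64(130.0)), (256, np.float64(0.11), np.float64(-83.0),
[... 573 characters left out ...]
3.0), np.float64(46.0), np.float64(130.0)), (260, np.float64(0.113), np.float64(-83.0), np.float64(46.0), np.float64(127.0))]
293 [(236, np.float64(-0.001), np.float64(-48.0), np.float64(56.0), np.float64(145.0)), (240, np.float64(-0.0), np.float64(-45.0), np.float64(56.0), np.float64(147.0)), (244, np.float64(0.002), np.float64(-42.0), np.float64(56.0), np.float64(149.0)), (248, np.float64(0.001), np.float64(-38.0), np.float64(56.0), np.float64(159.0)), (252, np.float64(0.0), np.float64(-34.0), np.float64(56.0), np.float64(160.0)), (256, np.float64(0.101), np.float64(-79.0), np.float64(50.0), np.float64(45.0)), (260, np.float64(0.106), np.float64(-79.0), np.float64(50.0), np.float64(57.0))]
```

```bash
python3 - <<'E'
from inhand import *
def F(): f=np.array(T.current_ft_force()); return np.round([f[:2]@v_,f[:2]@u_,f[2]],1)
def P(sx,sy,z): return np.r_[S+v_*sx/1e3+u_*sy/1e3,z]
o=[np.pi,0,np.deg2rad(167.7)]
def tab(q): return -22-70*np.cos(q-.4), 70*np.sin(q-.4)
Z=.058
manip.move_linear(P(-90,44,.13),rate=.2,rot=o); manip.move_linear(P(-92,-62,.13),rate=.25,rot=o); manip.move_linear(P(-88,-62,Z),rate=.12,rot=o); b=F()
print(T.current_time_s(),b)
for q in np.r_[np.arange(-.1,1.0,.12),np.arange(1.04,1.5,.04)]:
    x,y=tab(min(q,1.2)); y+=max(0,q-1.2)*70
    manip.move_linear(P(x,y-23,Z),rate=.08,rot=o); d=F()-b
    print(round(q,2),d,stf([T.current_ee_pos()])[0].round(1),round(y-23,1))
    if np.hypot(d[0],d[1])>14 or abs(d[2])>12: break
ps=pose("wrist"); im,dd=optics.grab_frame("wrist"); cv2.imwrite("pics/w_lv2.png",im[:,:,::-1]); print(T.current_time_s())
E
```

```text
32.3083 [ 0.7 -0.3  0.3]
-0.1 [-0.3  0.7 -0.6] [-82.5 -55.8] -56.6
0.02 [-1.   0.   0.3] [-87.3 -48.3] -49.0
0.14 [-0.6  0.1  0.4] [-89.9 -40.4] -41.0
0.26 [-1.2 -0.3  0.3] [-91.4 -32. ] -32.8
0.38 [-0.2 -0.5 -0.5] [-91.8 -23.6] -24.4
0.5 [-1.1  0.   0.7] [-91.5 -15.3] -16.0
0.62 [-0.2  0.  -0.3] [-90.2  -7.1] -7.7
0.74 [-1.1  0.4 -0.3] [-87.9   0.9] 0.3
0.86 [-0.8  0.5 -0.2] [-84.6   8.7] 8.1
0.98 [-0.7  1.  -0.1] [-80.2  16.1] 15.4
1.04 [-0.7 -0.4 -0.6] [-77.9  19.1] 18.8
1.08 [-0.9 -0.6 -1.2] [-76.4  21.1] 21.0
1.12 [-1.  -0.8 -1.6] [-74.5  23.3] 23.2
1.16 [-0.7 -1.6 -0.8] [-72.5  25.4] 25.2
1.2 [-0.6 -0.7 -0.8] [-70.6  27.4] 27.2
1.24 [ 1.3 -4.3 -1.8] [-69.7  28.8] 30.0
1.28 [ 3.3 -8.4 -0.9] [-69.3  29.5] 32.8
1.32 [  1.3 -12.4   2.1] [-69.4  29.7] 35.6
1.36 [  0.6 -17.6   4.1] [-69.3  29.9] 38.4
37.1833
```

View pics/w_lv2.png

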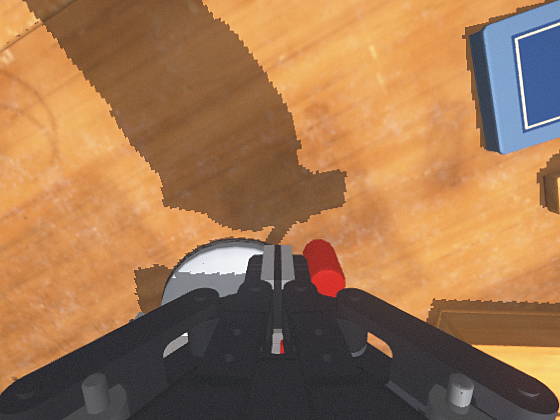

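```bash
python3 - <<'E'
from inhand import *
def P(sx,sy,z): return np.r_[S+v_*sx/1e3+u_*sy/1e3,z]
o=[np.pi,0,np.deg2rad(167.7)]
manip.move_linear(P(-78,15,.058),rate=.08,rot=o);manip.move_linear(P(-95,10,.07),rate=.1,rot=o);manip.move_linear(P(-110,10,.2),rate=.2,rot=o)
manip.move_pose(P(0,-145,.24),[np.pi,0,np.deg2rad(77.7)])
ps=pose("wrist"); im,d=optics.grab_frame("wrist"); W=cloud("wrist",d,ps);h=cv2.cvtColor(im,cv2.COLOR_RGB2HSV)
t,dt=optics.grab_frame("top")
for n,I,C in (("wrist",im,W),("top",t,cloud("top",dt))):
    hh=cv2.cvtColor(I,cv2.COLOR_RGB2HSV);q=stf(C.reshape(-1,3)).reshape(*C.shape[:2],2)
    m=((hh[...,0]<6)|(hh[...,0]>174))&(hh[...,1]>150)&(hh[...,2]>90)&(C[...,2]>.076)&(C[...,2]<.092)&(np.hypot(q[...,0],q[...,1])<120)&(q[...,0]<-40)
    if m.sum(): x,y=q[m].mean(0); print(n,"tab",x.round(1),y.round(1),"q",(np.arctan2(y,-22-x)+.4).round(3),m.sum())
    m=(C[...,2]>.124)&(C[...,2]<.145)&(abs(q[...,0])<25)&(abs(q[...,1])<75)
    r=cv2.minAreaRect(q[m].astype(np.float32));z=C[...,2][m]; s=np.linalg.lstsq(np.c_[q[m],np.ones(m.sum())],z*1000,rcond=None)[0]
    print(n,"cam",r,"z",np.median(z).round(4),"slope",np.rad2deg(s[:2]).round(2))
t0=np.load("top0.npz")["p"]; df=np.abs(t.astype(int)-t0).sum(2)
for n,(a,b,c,e) in {"bowl":(232,145,308,190),"notebook":(358,230,405,285)}.items(): print(n,df[b:e,a:c].mean().round(1),(df[b:e,a:c]>90).mean().round(3))
print(T.current_time_s())
E
```

```text
wrist cam ((5.306288719177246, -26.97064208984375), (39.05363082885742, 68.35342407226562), 0.9300692677497864) z 0.1327 slope [-3.05 -0.05]
top tab -72.5 50.5 q 1.185 32
top cam ((2.2590951919555664, 35.492855072021484), (40.26631164550781, 54.105224609375), 9.18835735321045) z 0.1331 slope [-2.66 -0.9 ]
bowl 52.0 0.193
notebook 2.7 0.0
40.1083
```

```bash
python3 - <<'E'
from inhand import *
def fit(n,C):
    q=stf(C.reshape(-1,3)).reshape(*C.shape[:2],2)
    m=(C[...,2]>.128)&(C[...,2]<.14)&(abs(q[...,0])<16)&(abs(q[...,1])<62)
    A=np.c_[q[m],np.ones(m.sum())];z=C[...,2][m]*1000
    for _ in range(6):
        s=np.linalg.lstsq(A,z,rcond=None)[0];e=abs(A@s-z);k=e<=np.percentile(e,75);A=A[k];z=z[k]
    print(n,"top slope",np.rad2deg(s[:2]).round(2),"z0",s[2].round(1),len(z))
    m=(C[...,2]>.1285)&(C[...,2]<.142)&(abs(q[...,0])<30)&(abs(q[...,1])<75)
    print(" x pct",np.percentile(q[m][:,0],[1,50,99]).round(1),"y",np.percentile(q[m][:,1],[0,1,99,100]).round(1))
p=np.r_[S+v_*0-u_*.075,.30]
manip.move_pose(p,[np.pi,0,np.deg2rad(77.7)])
ps=pose("wrist"); im,d=optics.grab_frame("wrist"); fit("wrist",cloud("wrist",d,ps))
manip.set_joints([1.253,.321,-.07,1.45,.023,1.371,-.057])
t,dt=optics.grab_frame("top"); s,ds=optics.grab_frame("scene"); C=cloud("top",dt);fit("top",C);fit("scene",cloud("scene",ds))
t0=np.load("top0.npz")["p"]; df=np.abs(t.astype(int)-t0).sum(2)
for n,(a,b,c,e) in {"bowl":(232,145,308,190),"notebook":(358,230,405,285)}.items(): print(n,df[b:e,a:c].mean().round(1),(df[b:e,a:c]>90).mean().round(3))
cv2.imwrite("pics/scene_end.png",s[:,:,::-1]);print(T.current_time_s())
E
```

```text
wrist top slope [ 0.8  -0.24] z0 132.5 718
 x pct [-15.2   2.6  19.4] y [-60.5 -58.8  59.2  60.7]
top top slope [ 0.1  -0.22] z0 133.6 104
 x pct [-16.2   1.4  18.9] y [-59.7 -58.2  59.2  61.6]
scene top slope [ 0.58 -0.49] z0 130.1 129
 x pct [-15.3  -0.4  18. ] y [-58.7 -57.2  59.7  61.3]
bowl 2.1 0.0
notebook 2.6 0.0
43.1583
```

```bash
python3 -c "
from plant import order;print(order.close_job())"
```

```text
the job is handed in; nothing more can be done
None
```

The camera is clamped on the stand, upright against the red stop with its lens towards the back of the desk. The lever went over to its hard end, the bowl and notebook are where they were, and I handed the job in at about 43 s.

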